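# Ready the colour scale and start the timer

## Task

Get the hair-colour scale ready and start timing the mix, using only your fingertips: press down the green half of the scale's rocker to switch it on, then press its blue tare key all the way down and let it come back up, then push in the cap of the red timer until it stays fully in. Leave the bowl standing on the scale, do not press the grey key or the yellow timer, and leave everything else where it is.

Things in the scene. Friction and masses are not known exactly. Their poses are not given: they have to be found in the camera images.
- scale: White scale, fixed, 230 mm deep (its x) by 180 wide (y) by 30 high, on a 4 mm black mat. Origin: centre of its underside, 4 mm above the table; z up. Its -x end, a black panel (top at z = 30 mm) with three controls in a row at x = -80 mm, faces roughly towards the robot: rocker at y = +56 mm, blue tare key at y = 0, grey units key at y = -56 mm. The round platform is at the +x end.
- power (a joint): Rocker angle (rad): 0 off, 0.28 fully on (stop). Axis along the scale's y, 37 mm above its underside. Two halves, each 26 x 26 mm. The green half (-x side) slopes up by 0.28 rad when off (free end 7 mm high) and is level when fully on, its top 37 mm above the scale's underside; the grey half is level when off. About 3 N at the green end; no spring, stays where left. Starts off or nearly so.
- green_half (a point): Point on the top face of the green half of the rocker, 19 mm from the rocker's axis; moves with the rocker. A good place to press, straight down.
- tare (a joint): How far the round blue tare key is pressed (m): 0 is up, 0.005 is fully down. Spring return; about 1.5 N to start and 5 N fully down.
- tare_top (a point): Centre of the top of the blue tare key, 28 mm across; 39 mm above the scale's underside when up; moves with the key.
- units (a joint): How far the round grey units key is pressed (m): 0 is up, 0.005 fully down. Spring return. Not to be pressed.
- units_top (a point): Centre of the top of the grey units key, 28 mm across, same height as the tare key.
- platform (a point): Centre of the top of the round aluminium weighing platform, 130 mm across, 40 mm above the scale's underside.
- bowl: Black mixing bowl, loose, standing on the platform; 116 mm across the rim, 52 mm high, 0.1 to 0.2 kg. Origin at the centre of its underside. Must stay.
- timer_red: White puck timer with a red cap, fixed to the table; 72 mm across, body 26 mm high. Origin at the centre of its underside (4 mm above the table). The two timers may change places.
- start_red (a joint): How far the red timer's cap is pushed in (m): 0 is out (stopped), 0.006 is fully in (running). Takes about 3 N and stays where it is left.
- red_top (a point): Centre of the top of the red cap, 36 mm across; 36 mm above the timer's underside when out, 30 mm when fully in; moves with the cap.
- timer_yellow: Same timer with a yellow cap. Not to be pressed. Origin at the centre of its underside.
- start_yellow (a joint): How far the yellow timer's cap is pushed in (m), as for the red one.
- brush: Black tint brush, loose, lying on the mat beyond the scale, 190 mm long, 34 mm wide at the head, 10 mm high. Origin at the underside of its middle.
- tube: White and red dye tube, loose, lying beyond the scale on the mat, 128 mm long, 32 mm wide, 22 mm high. Origin at the underside of its middle.
- carton: Crimson and yellow dye carton, loose, lying left of the scale, 50 x 150 x 36 mm. Origin at the centre of its underside.
- jar: Amber jar with a black lid, loose, standing to the right of the timers, 56 mm across, 70 mm high. Origin at the centre of its underside.
- spray_a: Black spray bottle, loose, in the wooden caddy at the far left, 52 mm across, 165 mm high. Origin at the centre of its underside.
- spray_b: Second such spray bottle in the same caddy.
Things that resemble listed ones, but are neither listed nor needed, are in the scene too. Leave any turquoise or white look-alike of the bowl alone.

How it is judged:
By the outcome, as a careful person would: the job done as asked, in the order asked, and still so for the second after the job is handed in, with the robot touching nothing.
It also fails if it takes over 51 s, if anything falls off the work surface, if the arm or the gripper's body presses on something with over 40 N, if the wrist force passes 120 N, or if a joint passes its speed limit or range.

## Robot

A 7-joint arm with a two-finger parallel gripper is mounted at the origin on the work surface. World frame = base frame: x ahead of the robot, y to its left, z up, the work surface at z = 0. Lengths are in m, angles in rad, forces in N, time in s.
With the tool pointing down it reaches from about 0.4 to 0.85 m from the base axis. Payload 6.9 kg.
Tool frame: the origin (TCP) lies at the very end of the fingers, on their centre line; the grasp point (between the pads) lies 19 mm behind it; z points along the fingers, y is the direction in which the jaws open and shut (so a half turn about z gives the same grasp; the last joint's range is limited). The gripper opens to 85 mm and grips with 20 to 120 N. Pads are 22 mm wide; open, the fingers measure 114 mm over their backs; the gripper's body (76 mm by 85 mm) begins 54 mm behind the grasp point. The pads swing forward as they close: fully open they stand 13 mm farther back than shut.
Start: joints at [-1.206, 0.507, -0.238, 1.5, 0.126, 1.149, -0.155], TCP at [0.161, 0.604, 0.211] pointing down, gripper open.
Joint ranges: [-3.08, 3.08], [-0.24, 2.05], [-1.43, 1.35], [0, 2.5], [-1.52, 4.66], [0.17, 1.96], [-2.89, 2.89]. Speed limits (rad/s): [2.39, 2.39, 3.14, 3.14, 3.14, 3.14, 3.14].

## Interface

Orientations are given as a rotation vector (axis times angle).
In Python, from station import env, snapshot, camera_model, recognise gives the robot as it stands.
- The arm moves only by the tool drive_tool, never from a script. Its argument "commands" is a list that holds one entry, the list of rows, each a list of 5 numbers: the shift along the tool's x, y, z in cm, then the turn about the tool's z in degrees, then the opening, from 0 (shut) to 1 (fully open). In form: [[[tx, ty, tz, yaw, jaw], ...]]. A call has 1 to 5 rows; each row shifts and turns the commanded pose from where the row before left it, along the tool's axes as they then stand; what a row does not reach is not made up. A row lasts 1/8 s, in which the tool goes at most 62.5 mm and 10.7 degrees, less where a joint would pass 70% of its speed; a pose out of reach is approached as far as the arm can. A call is refused whole if a number of a shift passes 6.25 or a number of a turn 10.7, either way. A call with a gripper value outside its range is refused whole. The fingers move at their own pace and stop on an object; "force" is the grip in N (left out, the last holds). Time passes only in rows, so rows that do not move let the fingers close. It gives the time, the measured TCP pose, the force and the opening at its end, in the units of the state.
- env.get_state(): the state, without advancing time (a new reading comes with each control period).
- snapshot(name): name is "scene" or "side" or "wrist"; returns the picture (400x640x3 uint8, red, green, blue); there is no depth.
- camera_model(name): a dict with "mtx" (3x3 intrinsics, pixels), "world_to_cam" (4x4, takes a point from world to camera coordinates). Camera axes: x right, y down, z forward; pixel columns grow to the right and rows downward; lengths in m; the calibration is good to about 2 mm. The wrist camera is an equidistant fisheye: a pixel r from the principal point sees the ray r / f radians off the axis. A picture is of the moment at which its call begins: read the wrist's pose just before it. camera_model takes no time and is no camera call; for the wrist camera it gives the pose at the moment of the call.
- env.close_job(): hands the job in, once; it reports no verdict.
Trained networks look in the newest picture that a camera, given by its name, has taken for a name from the list of things; names that differ only in an ending like _2 or _b are one class to them, and where a whole thing is asked for, a point or a joint stands for the part that bears it (a point fixed in the world has none). Each returns a list of dicts, best first, with "confidence" (0 to 1); they miss things now and then, are a little off and sometimes report something else, mostly with a low value. They report only what shows in the picture. A call takes as long as a camera call. They do not tell look-alikes from the thing itself.
- recognise(query, camera): "point" ([x, y, z] in m, in the coordinates of the camera as it stood for that picture, good to about 4 mm: the middle of the surface that is visible of it).
The state is a dict: "time": time; "joints": joint angles; "joint_velocities": joint speeds; "joint_torque": joint torques, N m; "ee_pos": TCP position; "orientation": TCP orientation; "wrist_force": force on the tool from outside, world axes, zero at the start; "moment": the same for the moment, N m; "opening": finger opening in m.
Only numpy, scipy, OpenCV 4.12 (cv2) and the standard library are available. Lean on these libraries where they do the work, as an engineer would, in place of code of your own. Each camera call takes 0.05 s, during which the arm holds its last target. There are 200 camera calls.

## Working session

There is one attempt and no reset: what is moved stays moved. The work goes in short steps, Python scripts to look and compute and a tool call to move; the robot and the scene stay as the last step left them, time stands still between calls to the robot, and variables do not carry over. Pictures are saved under pics/ and viewed, about 8 in all and at most 12, crops included, and the job is handed in when it is done.

Besides the shell and the picture viewer there is one more tool, called after "Emit:" by a JSON object that holds its "name" and its "arguments". drive_tool: Moves the arm, as the interface text tells. Its arguments: {"type":"object","properties":{"commands":{"type":"array","items":{"type":"array","items":{"type":"array","items":{"type":"number"}}}},"force":{"type":"number"}},"required":["commands"]}

```bash
mkdir -p pics; cat > h.py <<'E'
import numpy as np, cv2
from station import env, snapshot, camera_model, recognise
def snap(cam,name):
    im=snapshot(cam); cv2.imwrite(f'pics/{name}.png',im[:,:,::-1]); return im
def world(cam,p):
    T=np.linalg.inv(np.array(camera_model(cam)['world_to_cam'])); return T[:3,:3]@p+T[:3,3]
def rec(q,cam,n=2):
    return [(np.round(world(cam,np.array(d['point'])),4).tolist(),round(d['confidence'],2)) for d in recognise(q,cam)[:n]]
E
python3 - <<'E'
from h import *
s=env.get_state(); print(s['time'],s['ee_pos'],s['orientation'],s['opening'])
for c in ['scene','side']:
    snap(c,c+'0')
    for q in ['green_half','tare_top','units_top','red_top','start_yellow','bowl','platform','scale']: print(c,q,rec(q,c))
print(env.get_state()['time'])
a=cv2.imread('pics/scene0.png');b=cv2.imread('pics/side0.png')
E
```

```text
0.0 [0.1605028  0.60348941 0.20999966] [-4.06928351e-01 -3.11492716e+00  2.81855401e-03] 0.08535884950806846
scene green_half [([0.4921, 0.0602, 0.0431], 0.45), ([0.797, -0.1299, 0.0253], 0.3)]
scene tare_top []
scene units_top [([0.5104, -0.0549, 0.0426], 0.61)]
scene red_top []
scene start_yellow []
scene bowl [([0.6801, 0.4947, 0.0296], 0.87), ([0.197, -0.2754, 0.0347], 0.71)]
scene platform [([0.6611, -0.0225, 0.031], 0.75)]
scene scale [([0.6594, -0.0219, 0.03], 0.61)]
side green_half []
side tare_top [([0.5004, -0.0005, 0.0449], 0.48), ([0.5507, -0.0277, 0.0335], 0.43)]
side units_top [([0.6414, 0.0183, 0.079], 0.67), ([0.5045, -0.0563, 0.0442], 0.56)]
side red_top [([0.6159, -0.2477, 0.0421], 0.52)]
side start_yellow [([0.5006, -0.2645, 0.0366], 0.71)]
side bowl [([0.6925, 0.4914, 0.0369], 0.74), ([0.2378, -0.2624, 0.0304], 0.72)]
side platform [([0.5501, -0.0293, 0.034], 0.56)]
side scale [([0.5459, -0.0294, 0.0371], 0.75)]
0.9
```

View pics/scene0.png

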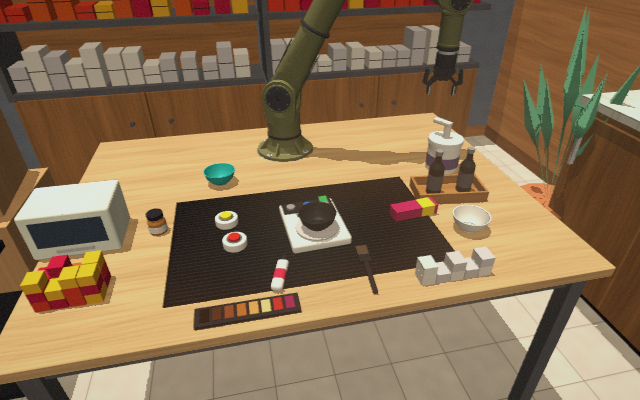

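View pics/side0.png

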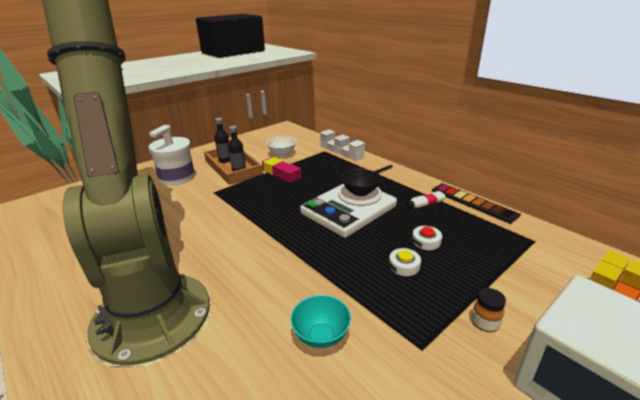

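Scene: the scale is at (315,225), with red at (235,240) and yellow at (226,217). Side: green is at (313,204), blue at (330,210), grey at (345,217), red at (428,232) and yellow at (404,257). The network heights are plausible, so I'll move above the panel with the fingers shut.

Emit:
{"name": "drive_tool", "arguments": {"commands": [[[0, 0, -4, 0, 0], [-2, -2, -2, 0, 0], [-3, -3.2, 0, 0, 0], [-3, -3.2, 0, 0, 0], [-3, -3.2, 0, 0, 0]]]}}

```text
time: 1.52
ee_pos: [0.2377, 0.4624, 0.271]
orientation: [0.407, 3.115, 0.0]
wrist_force: [0.4, -0.2, -0.3]
opening: 0.0001
```

Emit:
{"name": "drive_tool", "arguments": {"commands": [[[-3, -3.2, 0, 0, 0], [-3, -3.2, 0, 0, 0], [-3, -3.2, 0, 0, 0], [-3, -3.2, 0, 0, 0], [-3, -3.2, 0, 0, 0]]]}}

```text
time: 2.15
ee_pos: [0.3415, 0.2692, 0.2711]
orientation: [0.407, 3.115, 0.001]
wrist_force: [0.8, -0.6, -0.6]
opening: 0.0003
```

Emit:
{"name": "drive_tool", "arguments": {"commands": [[[-3, -3.2, 0, 0, 0], [-3, -3.2, 0, 0, 0], [-3, -3.2, 0, 0, 0], [-3, -3.2, 0, -7, 0], [-3, -3.2, 0, -7, 0]]]}}

```text
time: 2.78
ee_pos: [0.4498, 0.0789, 0.2712]
orientation: [0.018, 3.141, 0.0]
wrist_force: [0.6, 0.9, 0.3]
opening: 0.0002
```

Emit:
{"name": "drive_tool", "arguments": {"commands": [[[-1, -4, 2, -7, 0], [0, -4, 2, 0, 0], [0, 0, 0, 0, 0], [0, 0, 0, 0, 0]]]}}

```text
time: 3.28
ee_pos: [0.4631, 0.0009, 0.2311]
orientation: [-0.168, 3.137, 0.001]
wrist_force: [0.2, 0.2, 0.3]
opening: 0.0001
```

```bash
cat >> h.py <<'E'
def pix2plane(cam,uv,z):
    m=camera_model(cam);K=np.array(m['mtx']);T=np.linalg.inv(np.array(m['world_to_cam']))
    x=(uv[0]-K[0,2])/K[0,0];y=(uv[1]-K[1,2])/K[1,1];r=np.hypot(x,y)
    d=np.array([x,y,1.]) if cam!='wrist' else np.array([np.sin(r)*x/r,np.sin(r)*y/r,np.cos(r)])
    d=T[:3,:3]@d; o=T[:3,3]; return o+d*(z-o[2])/d[2]
E
python3 - <<'E'
from h import *
im=snap('wrist','w0'); s=env.get_state(); print(s['ee_pos'],s['orientation'],s['time'])
for q in ['green_half','tare_top','units_top','red_top','start_yellow','scale']: print(q,rec(q,'wrist'))
hsv=cv2.cvtColor(im,cv2.COLOR_RGB2HSV)
for c,lo,hi,z in [('green',45,75,.044),('blue',100,120,.043),('red',-6,6,.040),('yellow',24,34,.040)]:
    H=hsv[:,:,0].astype(int); H=np.where(H>170,H-180,H)
    mk=((H>=lo)&(H<=hi)&(hsv[:,:,1]>130)&(hsv[:,:,2]>70)).astype(np.uint8)
    n,_,st,ce=cv2.connectedComponentsWithStats(mk)
    for i in sorted(range(1,n),key=lambda i:-st[i,4])[:3]:
        print(c,st[i].tolist(),ce[i].round(1),pix2plane('wrist',ce[i],z).round(4))
E
```

```text
[0.4632356  0.00133626 0.2313445 ] [-1.69411682e-01  3.13623505e+00  9.20203899e-04] 3.325
green_half [([0.5036, 0.0609, 0.0449], 0.85), ([0.5126, -0.0511, 0.0444], 0.68)]
tare_top [([0.5041, 0.0026, 0.0463], 0.94)]
units_top [([0.5123, -0.05, 0.0464], 0.9)]
red_top [([0.6196, -0.2395, 0.0433], 0.85)]
start_yellow [([0.5767, 0.3265, 0.04], 0.31)]
scale [([0.5158, -0.004, 0.0357], 0.81)]
green [350, 189, 24, 20, 421] [361.2 198.8] [0.4891 0.0593 0.044 ]
blue [302, 196, 23, 22, 401] [313.3 206.7] [0.5052 0.0039 0.043 ]
red [0, 242, 31, 59, 792] [ 16.7 266. ] [ 0.7023 -0.5781  0.04  ]
red [131, 252, 21, 23, 372] [141.  262.8] [ 0.6195 -0.2358  0.04  ]
red [498, 290, 7, 1, 7] [501. 290.] [0.612  0.3083 0.04  ]
yellow [529, 256, 27, 31, 528] [541.9 270.6] [0.5779 0.3849 0.04  ]
yellow [112, 171, 20, 26, 401] [121.4 183.6] [ 0.5034 -0.2582  0.04  ]
yellow [0, 279, 11, 30, 155] [  3.4 296.4] [ 0.812  -0.6937  0.04  ]
```

View pics/w0.png

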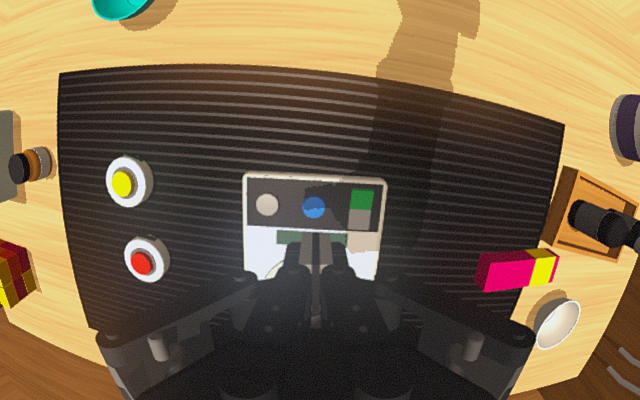

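Wrist view: grey is at (267,205), blue at (313,207), green at (361,199), red at (141,263) and yellow at (121,184). The spacing and yaw of about 6° fit the scale, so the tool is already aligned. I'll move above the green end.

Emit:
{"name": "drive_tool", "arguments": {"commands": [[[-1.3, 2.75, 3, 0, 0], [-1.3, 2.75, 4, 0, 0], [0, 0, 4, 0, 0], [0, 0, 3, 0, 0], [0, 0, 0, 0, 0]]]}}

```text
time: 4.25
ee_pos: [0.4815, 0.0578, 0.0893]
orientation: [0.168, -3.133, 0.001]
wrist_force: [0.1, -0.4, 0.4]
opening: -0.0
```

```bash
python3 - <<'E'
from h import *
im=snap('wrist','w1'); s=env.get_state(); print(s['ee_pos'],s['orientation'],s['wrist_force'],s['time'])
for q in ['green_half','tare_top','units_top']: print(q,rec(q,'wrist'))
cv2.imwrite('pics/w1c.png',cv2.resize(im[80:330,180:480,::-1],None,fx=2,fy=2))
hsv=cv2.cvtColor(im,cv2.COLOR_RGB2HSV)
for c,lo,hi,z in [('green',45,75,.044),('blue',100,120,.043)]:
    H=hsv[:,:,0]
    mk=((H>=lo)&(H<=hi)&(hsv[:,:,1]>130)&(hsv[:,:,2]>50)).astype(np.uint8)
    n,_,st,ce=cv2.connectedComponentsWithStats(mk)
    for i in sorted(range(1,n),key=lambda i:-st[i,4])[:2]:
        print(c,st[i].tolist(),ce[i].round(1),pix2plane('wrist',ce[i],z).round(4))
E
```

```text
[0.4826491  0.05777201 0.0907429 ] [ 1.67905389e-01 -3.13544719e+00  3.58557265e-04] [ 0.19184535 -1.72033858 -0.03841961] 4.3
green_half [([0.4889, 0.0593, 0.0465], 0.83)]
tare_top [([0.5018, -0.006, 0.0391], 0.74), ([0.5069, 0.0036, 0.0508], 0.63)]
units_top [([0.5707, 0.3322, 0.0436], 0.71), ([0.5102, -0.0536, 0.0514], 0.68)]
green [297, 202, 38, 35, 1084] [314.8 217.5] [0.4913 0.0591 0.044 ]
blue [222, 213, 36, 36, 999] [239.7 230.7] [0.5085 0.0041 0.043 ]
```

View pics/w1c.png

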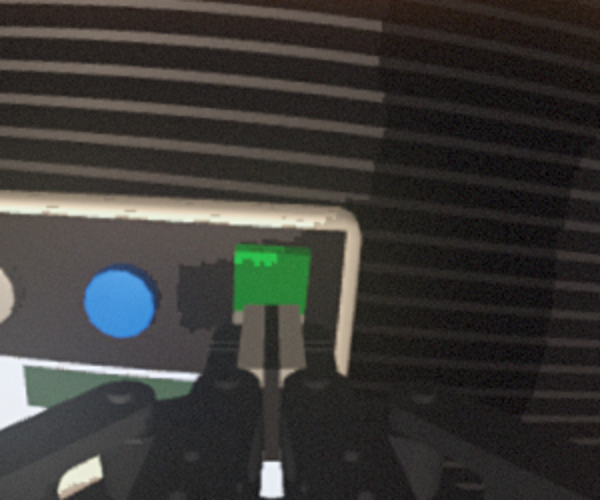

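The close view shows the green half at crop (272,280), right under and ahead of the tips, which agrees with the first estimate. I'll press it.

Emit:
{"name": "drive_tool", "arguments": {"commands": [[[-0.05, 0.1, 2, 0, 0], [0, 0, 1.5, 0, 0], [0, 0, 0.6, 0, 0], [0, 0, 0.3, 0, 0], [0, 0, 0.3, 0, 0]]]}}

```text
time: 5.08
ee_pos: [0.4839, 0.0588, 0.0444]
orientation: [-0.167, 3.136, 0.0]
wrist_force: [0.3, 0.9, -0.3]
opening: -0.0
```

Emit:
{"name": "drive_tool", "arguments": {"commands": [[[0, 0, 0.3, 0, 0], [0, 0, 0, 0, 0], [0, 0, 0, 0, 0]]]}}

```text
time: 5.45
ee_pos: [0.4834, 0.0587, 0.041]
orientation: [-0.168, 3.137, -0.0]
wrist_force: [-0.5, 0.1, -0.0]
opening: -0.0
```

Emit:
{"name": "drive_tool", "arguments": {"commands": [[[0, 0, 0.1, 0, 0], [0, 0, 0, 0, 0]]]}}

```text
time: 5.7
ee_pos: [0.4834, 0.0587, 0.0399]
orientation: [0.168, -3.137, 0.0]
wrist_force: [0.2, 0.2, 0.0]
opening: -0.0
```

Emit:
{"name": "drive_tool", "arguments": {"commands": [[[0, 0, 0.1, 0, 0], [0, 0, 0, 0, 0]]]}}

```text
time: 5.95
ee_pos: [0.4833, 0.0587, 0.0388]
orientation: [0.168, -3.137, 0.0]
wrist_force: [0.8, -0.3, -0.2]
opening: -0.0
```

```bash
python3 - <<'E'
from h import *
im=snap('wrist','w2'); im2=snap('side','s2'); print(env.get_state()['wrist_force'])
a=cv2.resize(im[120:320,200:440,::-1],(480,400));b=cv2.resize(im2[140:250,260:392,::-1],(480,400),interpolation=cv2.INTER_CUBIC)
cv2.imwrite('pics/c2.png',np.vstack([a[:300],b[:300]]) if 0 else cv2.resize(np.hstack([a,b]),(800,333)))
E
```

```text
[-0.207874    0.82825401  0.67970652]
```

View pics/c2.png

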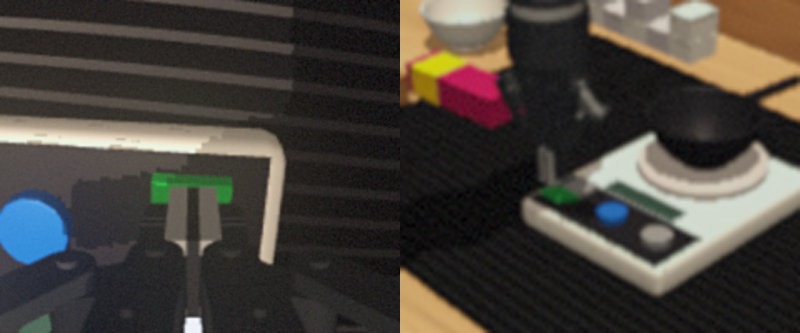

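Left (wrist): the tips lie within the green half, with its free edge visible ahead at (190,188). Right (side): the tip is on the rocker. There is no stop force yet, so I'll keep going in 1 mm steps.

Emit:
{"name": "drive_tool", "arguments": {"commands": [[[0, 0, 0.1, 0, 0], [0, 0, 0, 0, 0]]]}}

```text
time: 6.3
ee_pos: [0.4833, 0.0587, 0.0378]
orientation: [0.167, -3.137, 0.0]
wrist_force: [0.6, -0.0, 0.7]
opening: 0.0002
```

Emit:
{"name": "drive_tool", "arguments": {"commands": [[[0, 0, 0.1, 0, 0], [0, 0, 0, 0, 0]]]}}

```text
time: 6.55
ee_pos: [0.4833, 0.0587, 0.0368]
orientation: [0.168, -3.137, 0.0]
wrist_force: [-1.1, 0.1, -0.3]
opening: 0.0002
```

Emit:
{"name": "drive_tool", "arguments": {"commands": [[[0, 0, 0.1, 0, 0], [0, 0, 0, 0, 0]]]}}

```text
time: 6.8
ee_pos: [0.4833, 0.0587, 0.0358]
orientation: [0.168, -3.137, 0.0]
wrist_force: [0.4, -0.4, -0.0]
opening: -0.0002
```

```bash
python3 - <<'E'
from h import *
im=snap('wrist','w3'); im2=snap('side','s3');s=env.get_state(); print(s['ee_pos'],s['wrist_force'],s['moment'],s['joint_torque'])
for c in ['wrist','side']:
  for q in ['green_half','power']: print(c,rec(q,c))
# project TCP to both images
for cam in ['side','scene']:
    m=camera_model(cam);p=np.array(m['world_to_cam'])@np.r_[s['ee_pos'],1];print(cam,(np.array(m['mtx'])@(p[:3]/p[2]))[:2])
a=cv2.resize(im[170:270,250:370,::-1],(480,400),interpolation=cv2.INTER_CUBIC);b=cv2.resize(im2[180:230,290:350,::-1],(480,400),interpolation=cv2.INTER_CUBIC)
cv2.imwrite('pics/c3.png',cv2.resize(np.hstack([a,b]),(800,333)))
E
```

```text
[0.48336146 0.05870165 0.03586684] [ 1.07177008  0.61410765 -0.00329395] [ 0.03125955 -0.02452916  0.02046577] [-9.77754898e-04 -5.26328444e+01  1.34902831e+00 -1.41201934e+01
  7.88408797e-03 -3.45697354e-04  7.56320719e-05]
wrist [([0.4795, 0.0553, 0.0481], 0.83)]
wrist [([0.4749, 0.0582, 0.0482], 0.96)]
side [([0.501, 0.0506, 0.0405], 0.48)]
side [([0.5008, 0.0529, 0.0437], 0.55)]
side [311.23072106 206.1636668 ]
scene [322.18569116 199.11432867]
```

View pics/c3.png

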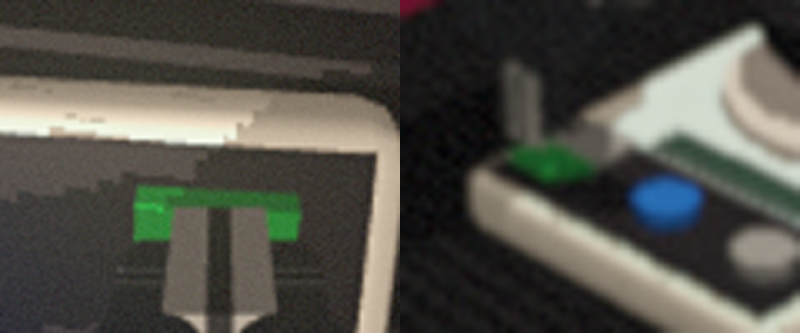

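Side crop: the finger bottom is at about (308,201) px, but the reported TCP projects to (311,206). Together with zero force, that suggests the tip may be higher than reported, or hidden behind the rocker. I'll check numerically.

```bash
python3 - <<'E'
from h import *
s=env.get_state()
def proj(cam,P):
    m=camera_model(cam);K=np.array(m['mtx']);p=(np.array(m['world_to_cam'])@np.r_[P,1])[:3]
    if cam=='wrist':
        t=np.arctan2(np.hypot(*p[:2]),p[2]);p=np.r_[p[:2]/np.hypot(*p[:2])*t,1]
    else:p=p/p[2]
    return (K@p)[:2].round(1)
for cam in ['side','scene','wrist']:
    T=np.linalg.inv(np.array(camera_model(cam)['world_to_cam']));print(cam,T[:3,3].round(3),T[:3,2].round(3))
e=s['ee_pos'];x=np.array([-.994,-.108,0]);y=np.array([-.108,.994,0])
for n,d in [('tcp',0*x),('-x edge',.011*x),('+15mm z',np.array([0,0,.015]))]: print(n,[proj(c,e+d) for c in ['side','scene','wrist']])
# expected rocker corners: axis centre estimate
tare=np.array([.506,.0038,.043]);ax=tare+.056*y; ax[2]=.041
for n,h in [('on',0),('off',.007)]:
    for sy in (-.013,.013): print(n,sy,[proj(c,ax+.026*x+sy*y+[0,0,h]) for c in ['side','wrist']])
print('axis',[proj(c,ax+sy*y) for c in ['side','wrist'] for sy in (-.013,.013)])
g=lambda im:cv2.inRange(cv2.cvtColor(im,cv2.COLOR_BGR2HSV),(45,110,40),(80,255,255))
for f in ['side0','s2','s3']:
    m=g(cv2.imread(f'pics/{f}.png'));m[:190]=0;m[225:]=0;m[:,:300]=0;m[:,340:]=0
    v,u=np.nonzero(m);print(f,len(u),u.mean().round(2),v.mean().round(2),u.min(),u.max(),v.min(),v.max())
for f in ['w1','w2','w3']:
    m=g(cv2.imread(f'pics/{f}.png'));v,u=np.nonzero(m);print(f,len(u),u.min(),u.max(),v.min(),v.max())
E
```

```text
side [-0.098 -0.665  0.606] [ 0.567  0.658 -0.495]
scene [ 1.627 -0.188  0.798] [-0.811  0.174 -0.559]
wrist [0.418 0.053 0.199] [ 0.261  0.028 -0.965]
tcp [array([311.2, 206.2]), array([322.2, 199.1]), array([313.7, 233. ])]
-x edge [array([308.6, 207.7]), array([321.1, 197.4]), array([313.6, 214.7])]
+15mm z [array([311. , 201.7]), array([322.2, 195.3]), array([313.5, 243.7])]
on -0.013 [array([312.4, 207.6]), array([287.8, 220.4])]
on 0.013 [array([305.9, 204.5]), array([335.6, 220.4])]
off -0.013 [array([312.4, 205.5]), array([286.6, 224.9])]
off 0.013 [array([305.8, 202.4]), array([336.4, 224.9])]
axis [array([318.7, 204. ]), array([312.1, 201. ]), array([289.3, 262.9]), array([334.6, 262.9])]
side0 53 311.89 204.23 307 318 201 207
s2 50 312.0 204.18 307 318 201 207
s3 49 312.22 204.35 307 318 202 207
w1 1114 31 335 156 236
w2 514 291 339 224 242
w3 432 290 339 226 242
```

The rocker hasn't moved: green rows are unchanged and match "off". The visible tips sit roughly 10–15 mm higher than the reported TCP, so I'll keep descending in small steps and watch the force.

Emit:
{"name": "drive_tool", "arguments": {"commands": [[[0, 0, 0.2, 0, 0], [0, 0, 0, 0, 0], [0, 0, 0.2, 0, 0], [0, 0, 0, 0, 0]]]}}

```text
time: 7.6
ee_pos: [0.4833, 0.0587, 0.0317]
orientation: [0.168, -3.137, 0.0]
wrist_force: [-0.7, 0.1, -0.4]
opening: 0.0005
```

Emit:
{"name": "drive_tool", "arguments": {"commands": [[[0, 0, 0.2, 0, 0], [0, 0, 0, 0, 0]]]}}

```text
time: 7.85
ee_pos: [0.4833, 0.0587, 0.0297]
orientation: [0.168, -3.137, 0.0]
wrist_force: [0.4, 0.0, 0.9]
opening: -0.0001
```

Emit:
{"name": "drive_tool", "arguments": {"commands": [[[0, 0, 0.2, 0, 0], [0, 0, 0, 0, 0]]]}}

```text
time: 8.1
ee_pos: [0.4834, 0.0587, 0.0278]
orientation: [0.167, -3.137, 0.0]
wrist_force: [-0.3, -0.6, 0.3]
opening: -0.0001
```

```bash
cat > look.py <<'E'
from h import *
import sys
t=sys.argv[1]
im=snap('wrist','w'+t); im2=snap('side','s'+t);s=env.get_state(); print(s['time'],s['ee_pos'],s['wrist_force'])
g=lambda im:cv2.inRange(cv2.cvtColor(im,cv2.COLOR_RGB2HSV),(45,110,40),(80,255,255))
m=g(im2);m[:190]=0;m[225:]=0;m[:,:300]=0;m[:,340:]=0
v,u=np.nonzero(m);print('side',len(u),u.min(),u.max(),v.min(),v.max(),v.mean())
v,u=np.nonzero(g(im));print('wrist',len(u),u.min(),u.max(),v.min(),v.max())
a=cv2.resize(im[150:310,210:402,::-1],(480,400),interpolation=cv2.INTER_CUBIC);b=cv2.resize(im2[170:240,290:374,::-1],(480,400),interpolation=cv2.INTER_CUBIC)
cv2.imwrite(f'pics/c{t}.png',cv2.resize(np.hstack([a,b]),(800,333)))
E
python3 look.py 4
```

```text
8.2 [0.48331784 0.05868751 0.02784488] [-0.70696148  0.24380573 -0.16888622]
side 33 307 318 203 207 205.0909090909091
wrist 215 289 341 231 243
```

View pics/c4.png

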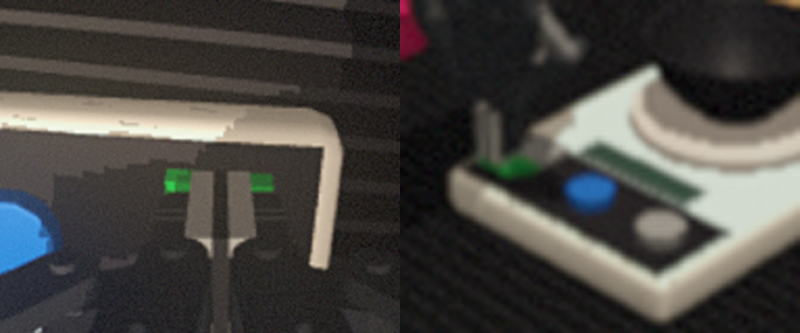

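Wrist crop: the tips at (220,170) are level with the green free edge. Side crop: the tips at (488,165) just meet the green. So the real tips are about 18 mm above the reported TCP, and contact should come now.

Emit:
{"name": "drive_tool", "arguments": {"commands": [[[-0.1, 0, 0.2, 0, 0], [0, 0, 0, 0, 0]]]}}

```text
time: 8.45
ee_pos: [0.4839, 0.0588, 0.0257]
orientation: [0.167, -3.136, 0.0]
wrist_force: [-1.3, 0.3, 0.9]
opening: -0.0001
```

Emit:
{"name": "drive_tool", "arguments": {"commands": [[[0, 0, 0.2, 0, 0]]]}}

```text
time: 8.57
ee_pos: [0.484, 0.0588, 0.0239]
orientation: [0.167, -3.137, 0.0]
wrist_force: [-3.3, 0.5, 3.2]
opening: -0.0
```

Emit:
{"name": "drive_tool", "arguments": {"commands": [[[0, 0, 0.2, 0, 0]]]}}

```text
time: 8.7
ee_pos: [0.484, 0.0588, 0.0217]
orientation: [0.168, -3.136, 0.0]
wrist_force: [-3.4, -0.5, 3.3]
opening: 0.0001
```

Emit:
{"name": "drive_tool", "arguments": {"commands": [[[0, 0, 0.2, 0, 0]]]}}

```text
time: 8.82
ee_pos: [0.4841, 0.0588, 0.0203]
orientation: [0.167, -3.137, -0.0]
wrist_force: [-9.8, -1.9, 35.4]
opening: -0.0001
```

The force rose to 35 N at a hard stop (reported z 20.4 mm, which gives an offset of about 20.5 mm). I'll lift and check.

Emit:
{"name": "drive_tool", "arguments": {"commands": [[[0, 0, -0.5, 0, 0], [0, 0, -3, 0, 0], [0, 0, -3, 0, 0], [0, 0, 0, 0, 0]]]}}

```text
time: 9.32
ee_pos: [0.4867, 0.0591, 0.0868]
orientation: [-0.167, 3.132, 0.001]
wrist_force: [0.7, 0.1, 0.2]
opening: 0.0
```

```bash
python3 look.py 5; python3 - <<'E'
from h import *
def proj(cam,P):
    m=camera_model(cam);K=np.array(m['mtx']);p=(np.array(m['world_to_cam'])@np.r_[P,1])[:3]
    t=np.arctan2(np.hypot(*p[:2]),p[2]);p=np.r_[p[:2]/np.hypot(*p[:2])*t,1]
    return (K@p)[:2].round(1)
im=cv2.imread('pics/w5.png');m=cv2.inRange(cv2.cvtColor(im,cv2.COLOR_BGR2HSV),(100,130,70),(120,255,255))
n,_,st,ce=cv2.connectedComponentsWithStats(m);i=1+np.argmax(st[1:,4]);print('blue',st[i],pix2plane('wrist',ce[i],.043))
x=np.array([-.994,-.108,0]);y=np.array([-.108,.994,0])
ax=np.array([.506,.0038,.041])+.056*y
for n,h in [('on',0),('off',.007)]: print(n,proj('wrist',ax+.026*x+[0,0,h]))
E
```

```text
9.425 [0.48489317 0.05892686 0.08480049] [ 0.40716053 -0.03730876  0.74222253]
side 62 306 318 202 208 205.01612903225808
wrist 1314 25 367 150 230
blue [ 219  206   38   38 1075] [0.50136076 0.0050868  0.043     ]
on [312.4 194.6]
off [312.3 197.3]
```

View pics/c5.png

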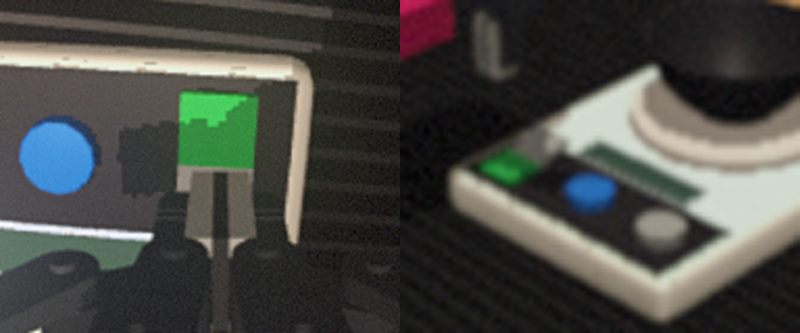

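The rocker is on: green is flat and its side face gone (wrist crop (217,130)), and the grey half is tilted up in the side view. Next is the tare key.

Emit:
{"name": "drive_tool", "arguments": {"commands": [[[-0.7, -2.8, 0, 0, 0], [-0.7, -2.9, 1.5, 0, 0], [0, 0, 3, 0, 0], [0, 0, 1, 0, 0], [0, 0, 0, 0, 0]]]}}

```text
time: 10.05
ee_pos: [0.5035, 0.004, 0.0289]
orientation: [0.168, -3.135, -0.0]
wrist_force: [0.2, 0.2, 0.2]
opening: -0.0002
```

```bash
python3 look.py 6
```

```text
10.15 [0.50456803 0.00406596 0.03021157] [0.57252231 0.56433166 0.30368909]
side 63 306 318 202 209 205.0793650793651
wrist 2185 16 443 146 248
```

View pics/c6.png

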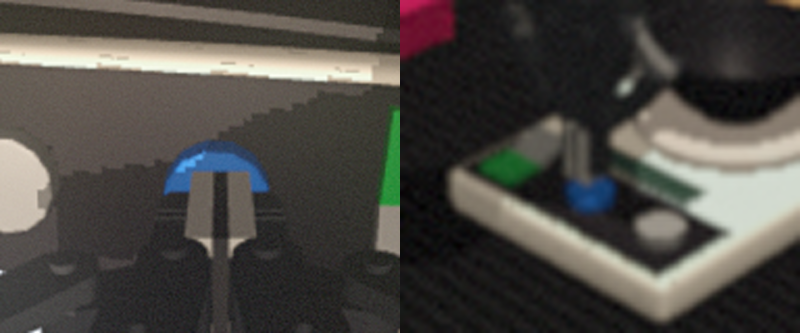

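The tips are centred over the blue key (wrist crop (217,170), side crop (582,185)). Pressing it now.

Emit:
{"name": "drive_tool", "arguments": {"commands": [[[0, 0, 0.5, 0, 0], [0, 0, 0.3, 0, 0], [0, 0, 0.2, 0, 0]]]}}

```text
time: 10.52
ee_pos: [0.5047, 0.0038, 0.0201]
orientation: [-0.168, 3.136, 0.0]
wrist_force: [0.2, 0.4, 3.5]
opening: 0.0002
```

Emit:
{"name": "drive_tool", "arguments": {"commands": [[[0, 0, 0.2, 0, 0]]]}}

```text
time: 10.65
ee_pos: [0.5046, 0.0038, 0.0181]
orientation: [-0.168, 3.136, 0.0]
wrist_force: [0.2, 0.8, 5.7]
opening: 0.0001
```

Emit:
{"name": "drive_tool", "arguments": {"commands": [[[0, 0, 0.1, 0, 0]]]}}

```text
time: 10.78
ee_pos: [0.5047, 0.0038, 0.0175]
orientation: [-0.168, 3.136, 0.0]
wrist_force: [-3.3, 1.1, 18.3]
opening: -0.0003
```

The key is at its stop (18 N). Lifting now and going to the red timer.

Emit:
{"name": "drive_tool", "arguments": {"commands": [[[0, 0, -0.5, 0, 0], [0, 0, -4, 0, 0], [0, 0, -5, 0, 0], [0, 0, -4, 0, 0], [-1.4, -4.2, 0, 0, 0]]]}}

```text
time: 11.4
ee_pos: [0.5242, -0.0339, 0.1551]
orientation: [-0.176, 3.131, 0.002]
wrist_force: [1.2, -0.5, -1.0]
opening: -0.0002
```

Emit:
{"name": "drive_tool", "arguments": {"commands": [[[-1.4, -4.2, 0, 0, 0], [-1.4, -4.2, 0, 0, 0], [-1.4, -4.2, 0, 0, 0], [-1.2, -4.2, 3, 0, 0], [-1.2, -4.2, 4, 0, 0]]]}}

```text
time: 12.02
ee_pos: [0.6118, -0.2401, 0.0818]
orientation: [-0.167, 3.135, -0.001]
wrist_force: [1.0, 0.4, -0.6]
opening: -0.0003
```

Emit:
{"name": "drive_tool", "arguments": {"commands": [[[0, 0, 0, 0, 0], [0, 0, 0, 0, 0]]]}}

```text
time: 12.28
ee_pos: [0.6104, -0.2377, 0.0816]
orientation: [0.167, -3.136, -0.002]
wrist_force: [-0.2, 0.9, 0.7]
opening: 0.0
```

```bash
python3 look.py 7; python3 - <<'E'
from h import *
im=cv2.imread('pics/w7.png');hsv=cv2.cvtColor(im,cv2.COLOR_BGR2HSV)
m=cv2.inRange(hsv,(0,150,80),(6,255,255))|cv2.inRange(hsv,(174,150,80),(180,255,255))
n,_,st,ce=cv2.connectedComponentsWithStats(m)
for i in sorted(range(1,n),key=lambda i:-st[i,4])[:3]: print(st[i],pix2plane('wrist',ce[i],.04))
for c in ['wrist','side']:
  for q in ['red_top','tare_top']: print(c,q,rec(q,c))
a=im[100:320,150:450];b=cv2.imread('pics/s7.png')[150:290,290:480]
cv2.imwrite('pics/c7.png',np.hstack([cv2.resize(a,(400,293)),cv2.resize(b,(400,293),interpolation=cv2.INTER_CUBIC)]))
E
```

```text
12.375 [ 0.61132804 -0.2369561   0.08303442] [-0.31925354 -0.29616753 -0.77826532]
side 60 306 318 202 208 205.01666666666668
wrist 419 614 631 106 135
[ 287  200   49   43 1419] [ 0.61878826 -0.23893535  0.04      ]
[  0 213  28  79 844] [ 0.69745573 -0.58358548  0.04      ]
[  9 293   5  13  18] [ 0.78451594 -0.6215247   0.04      ]
wrist red_top [([0.6175, -0.2425, 0.0441], 0.84), ([0.5133, -0.0024, 0.0417], 0.21)]
wrist tare_top [([0.5095, -0.0046, 0.0485], 0.96)]
side red_top [([0.5001, 0.0514, 0.0394], 0.42), ([0.6193, -0.2481, 0.0422], 0.41)]
side tare_top []
```

View pics/c7.png

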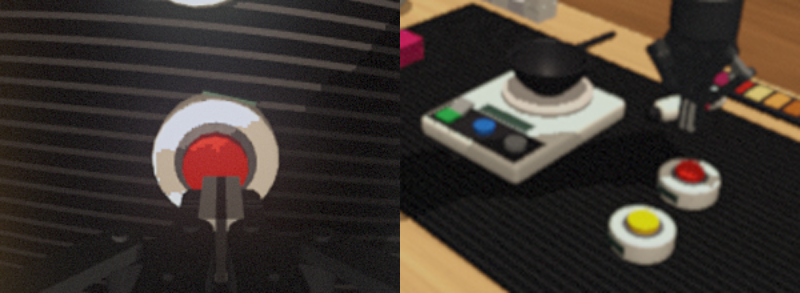

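The red cap is below the tips (wrist crop (217,160), side crop (690,170)). The bowl is still in place and the tare key is up. Pressing the red cap.

Emit:
{"name": "drive_tool", "arguments": {"commands": [[[-0.8, -0.35, 2.5, 0, 0], [0, 0, 2.5, 0, 0], [0, 0, 0.8, 0, 0], [0, 0, 0.4, 0, 0], [0, 0, 0.3, 0, 0]]]}}

```text
time: 13.2
ee_pos: [0.6194, -0.241, 0.0179]
orientation: [-0.168, 3.136, -0.0]
wrist_force: [-1.3, 1.3, 3.4]
opening: -0.0001
```

Emit:
{"name": "drive_tool", "arguments": {"commands": [[[0, 0, 0.2, 0, 0], [0, 0, 0.1, 0, 0]]]}}

```text
time: 13.45
ee_pos: [0.6194, -0.241, 0.0144]
orientation: [-0.168, 3.136, -0.0]
wrist_force: [-1.8, 0.8, 2.3]
opening: -0.0003
```

Emit:
{"name": "drive_tool", "arguments": {"commands": [[[0, 0, 0.1, 0, 0]]]}}

```text
time: 13.58
ee_pos: [0.6194, -0.241, 0.0136]
orientation: [-0.168, 3.136, -0.0]
wrist_force: [-3.7, 2.2, 12.2]
opening: -0.0001
```

Emit:
{"name": "drive_tool", "arguments": {"commands": [[[0, 0, 0.1, 0, 0]]]}}

```text
time: 13.7
ee_pos: [0.6194, -0.241, 0.0135]
orientation: [-0.167, 3.136, -0.0]
wrist_force: [-4.8, 2.9, 18.5]
opening: 0.0003
```

Emit:
{"name": "drive_tool", "arguments": {"commands": [[[0, 0, -0.5, 0, 0], [0, 0, -3, 0, 0], [0, 0, -5, 0, 0], [0, 0, -4, 0, 0], [0, 0, 0, 0, 0]]]}}

```text
time: 14.32
ee_pos: [0.6212, -0.2423, 0.1407]
orientation: [-0.167, 3.131, -0.005]
wrist_force: [0.6, -0.2, -0.7]
opening: -0.0002
```

```bash
python3 look.py 8; python3 - <<'E'
from h import *
im=cv2.imread('pics/w8.png');s=cv2.imread('pics/s8.png')
cv2.imwrite('pics/c8.png',np.hstack([cv2.resize(im[100:320,150:450],(400,293)),cv2.resize(s[150:290,290:480],(400,293),interpolation=cv2.INTER_CUBIC)]))
E
```

```text
14.425 [ 0.6189893  -0.24116929  0.13675094] [-0.25979395 -0.12719774  0.7372027 ]
side 61 306 318 202 208 205.0655737704918
wrist 377 581 598 95 120
```

View pics/c8.png

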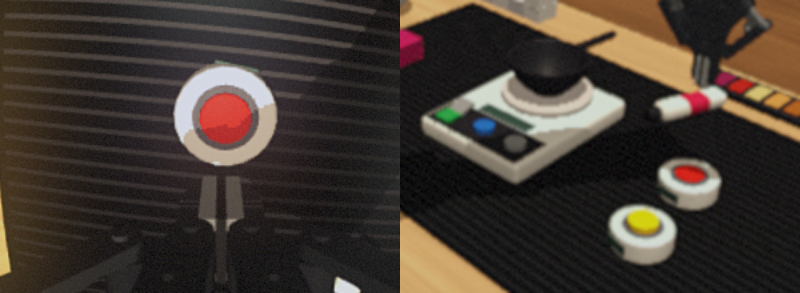

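The red cap is flush (side crop (690,175)) while the yellow one still stands out. The rocker is on, the tare key is up and the bowl is in place. Handing in.

```bash
python3 -c "
from h import *
print(env.close_job(), env.get_state()['time'])"
```

```text
the job is handed in; nothing more can be done
the job is handed in; nothing more can be done
```

The job is done and handed in at about 14.4 s, well under the 51 s limit. With the fingers shut, I did the three presses in the order asked:
1. **Rocker:** I pressed the green half to its stop, with a peak reading of about 35 N.
2. **Tare key:** I pressed the blue key to its stop at about 18 N, then let it come back up.
3. **Red timer:** I pushed the cap fully in, about 18 N at the stop.

**Last pictures:** the green half is level, the tare key is up, and the red cap is flush with its timer. The yellow cap is still out, the grey key looks untouched, and the bowl is on the platform. The gripper is clear of everything. I did not measure the other loose items (brush, tube, carton, jar and sprays), and no force readings suggested touching them.

**Disagreement:** the real fingertips were about 20 mm higher than the reported tool position. My first rocker press, at the height I had calculated, therefore touched nothing. I found the gap from the force and the pictures. With that offset, the tare key and red cap stops came within about 1 mm of their specified heights.

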